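Switch on the guarded inspection lamp

ROBOT

A 6-joint arm with a two-finger parallel gripper is mounted at the origin on the work surface. World frame = base frame: x ahead of the robot, y to its left, z up, the work surface at z = 0. Lengths are in m, angles in rad, forces in N, time in s.
With the tool pointing down it reaches from about 0.35 to 0.975 m from the base axis. Payload 4.9 kg.
Tool frame: the origin (TCP) lies midway between the tips of the shut fingers; the grasp point (between the pads) lies 19 mm behind it; z points along the fingers, y is the direction in which the jaws open and shut (so a half turn about z gives the same grasp; the last joint's range is limited). The gripper opens to 85 mm and grips with 20 to 120 N. Pads are 22 mm wide; open, the fingers measure 114 mm over their backs; the gripper's body (76 mm by 85 mm) begins 54 mm behind the grasp point. The pads swing forward as they close: fully open they stand 13 mm farther back than shut.
Start: joints at [-0.119, 0.053, 1.613, -0, 1.476, -0.119], TCP at [0.625, 0, 0.231] pointing down, gripper open.
Joint ranges: [-3.01, 3.01], [-1.01, 2.22], [0.06, 2.58], [-1.02, 4.17], [0.09, 2.62], [-3.14, 3.14]. Speed limits (rad/s): [2.57, 2.57, 3.14, 3.14, 3.14, 3.14].

INTERFACE

Orientations are given as a unit quaternion [w, x, y, z].
In Python, from plant import state, grab_frame, camera_params, job_done, boxes_of gives the robot as it stands.
- The arm moves only by the tool step_arm, never from a script. Its argument "steps" is a list of rows, each a list of 4 numbers: the shift along the tool's x, y, z in mm, then the turn about the tool's z in degrees. A call has 1 to 8 rows; each row shifts and turns the pose as measured when the row begins, along the tool's axes as they then stand; what a row does not reach is not made up. A row lasts 1/10 s, in which the tool goes at most 50 mm and 8.59 degrees, less where a joint would pass 70% of its speed; a pose out of reach is approached as far as the arm can. A call is refused whole if a number of a shift passes 50 or a number of a turn 8.59, either way. A call with a gripper value outside its range is refused whole. "claw" is the opening in per cent of the stroke, from 0 (shut) to 100 (fully open), set as the call begins (left out, the last holds). The fingers move at their own pace and stop on an object; the grip force is fixed at half the most. Time passes only in rows, so rows that do not move let the fingers close. It gives the time, the measured TCP pose, the force and the opening at its end, in the units of the state.
- state(): the state, without advancing time (a new reading comes with each control period).
- grab_frame(name): name is "scene" or "side" or "wrist"; returns (picture, depth): 400x640x3 uint8, red, green, blue; 400x640 float32, m along the optical axis (not along the pixel's ray), 0 where there is no reading.
- camera_params(name): a dict with "mtx" (3x3 intrinsics, pixels), "k1" (the pictures are not rectified: a ray, as slopes to the right and down, at radius r is drawn at 1 + k1 r^2 times it, then the intrinsics apply), "extrinsics" (4x4, takes a point from camera to world coordinates); the wrist camera has in their place "T_tool_cam" (4x4, takes a point from camera to tool coordinates, whose origin is the TCP and whose axes are the flange's). Camera axes: x right, y down, z forward; pixel columns grow to the right and rows downward; lengths in m; the calibration is good to about 2 mm. A picture is of the moment at which its call begins: read the wrist's pose just before it. camera_params takes no time and is no camera call.
- job_done(): hands the job in, once; it reports no verdict.
Trained networks look in the newest picture that a camera, given by its name, has taken for a name from the list of things; names that differ only in an ending like _2 or _b are one class to them, and where a whole thing is asked for, a point or a joint stands for the part that bears it (a point fixed in the world has none). Each returns a list of dicts, best first, with "p" (0 to 1); they miss things now and then, are a little off and sometimes report something else, mostly with a low value. They report only what shows in the picture. A call takes as long as a camera call.
- boxes_of(camera, label): "box" ([left, top, width, height] in pixels, round what is visible of it).
The state is a dict: "time": time; "joint_pos": joint angles; "joint_vel": joint speeds; "joint_efforts": joint torques, N m; "tool_pos": TCP position; "tool_rot": TCP orientation; "contact_force": force on the tool from outside, world axes, zero at the start; "ft_torque": the same for the moment, N m; "gripper_width": opening from 0.0 (shut) to 1.0 (fully open).
Only numpy, scipy, OpenCV 4.12 (cv2) and the standard library are available. Lean on these libraries where they do the work, as an engineer would, in place of code of your own. Each camera call takes 0.05 s, during which the arm holds its last target. There are 200 camera calls.

TASK

Switch the inspection lamp on by its two toggle levers: with the fingertips, reach down through the guard's windows and press first the long, broad lever and then the short, slim one, each from the side it leans towards right over to its stop on the other side. Do not touch the guard around the levers, press the short lever only once the long one is fully over, and leave the shoe, the mug and the toy truck where they stand. Finish with the fingers out of the guard and clear of everything.

Things in the scene. Friction and masses are not known exactly. Their poses are not given: they have to be found in the camera images.
- lamp: Fixed inspection lamp. Origin on the counter between the two lever hinges; x to the back of its base (away from the robot at yaw 0), y left, z up. Base: aluminium slab 30 mm high, x -115 to 135, y -140 to 140 mm. A dark neck 14 mm thick at x 115, y -115 rises to 350 mm, bending to -y; round head 124 mm wide at x 190, y -275, 285 to 345 mm up. Levers: see joints.
- guard: Fixed switch guard on the base, axes as the lamp's: level dark steel plate 155 (x) x 230 (y) mm, 4 mm thick, top face 100 mm above the counter, on a fence of 5 mm rods all round its rim. Origin: middle of the top face, at x -17.5, y 0 of the lamp. Two windows, each 125 (x) x 90 (y) mm, with a 20 mm web between and a 15 mm rim outside.
- long_window (a point): Middle of the window over the long lever, in the plane of the guard's top face. The lever's hinge lies 17.5 mm further along the lamp's x and 66 mm lower.
- short_window (a point): Middle of the window over the short lever, in the plane of the guard's top face. The lever's hinge lies 17.5 mm further along the lamp's x and 66 mm lower.
- long_lever (a joint): Flat red paddle 9 mm thick, 18 wide, its end 56 mm from its hinge, which lies along y at x 0, y 55, z 34 mm of the lamp. 0 rad (off): leaning 0.35 rad from upright to the lamp's -x; 0.7 (on): at its stop, leaning 0.35 rad to +x. Starts near off. Friction 0.08 N m (2 to 3 N at a fingertip), no spring: it stays where left.
- short_lever (a joint): Round red rod 10 mm thick, its end 44 mm from its hinge, which lies along y at x 0, y -55, z 34 mm of the lamp. Same angles, friction and behaviour as the long lever.
- shoe: Black shoe with a rubber sole, 280 x 94 mm, 96 mm high, loose, on the lamp's -y side. Origin in the middle of the sole's underside, toe to +x.
- mug: White ceramic mug, 82 mm across, 95 mm high, handle to its +y, loose, on the lamp's +y side. Origin in the middle of its underside.
- truck: Green plastic toy truck, 172 x 72 mm, 83 mm high, loose, on the lamp's +y side, nearer the robot than the mug. Origin on the counter under its middle, cab to +x.

How it is judged:
On the way, in this order (a step that is already met when the one before it is completed fails the run):
1. the long lever is pressed over to its stop while the short one is still off (value of joint long_lever above 0.6 rad and value of joint short_lever below 0.25 rad), for 0.2 s.
2. then the short lever is pressed over to its stop (value of joint each of short_lever, long_lever above 0.6 rad), for 0.2 s.
At the end, for the whole second after the job is handed in: Both levers are over at their stops (more than 0.6 of 0.7 rad), the shoe, mug and truck lie within 15 mm of where they stood (all of step 2 and distance of each of shoe, mug, truck from where it was at the start of the episode below 0.015 m); the robot touches nothing.
It fails at once if the guard is touched (more than 0.5 N) (contact force between any of the fingers, the arm and guard above 0.5 N).
It fails at once if the shoe, the mug or the truck is lifted, carried or knocked away (moved more than 15 mm) (distance of any of shoe, mug, truck from where it was at the start of the episode above 0.015 m).
It also fails if it takes over 58 s, if anything falls off the work surface, if the arm or the gripper's body presses on something with over 40 N, if the wrist force passes 120 N, or if a joint passes its speed limit or range.

## Working session

There is one attempt and no reset: what is moved stays moved. The work goes in short steps, Python scripts to look and compute and a tool call to move; the robot and the scene stay as the last step left them, time stands still between calls to the robot, and variables do not carry over. Pictures are saved under pics/ and viewed, about 8 in all and at most 12, crops included, and the job is handed in when it is done.

Besides the shell and the picture viewer there is one more tool, called after "Call:" as a command line: name --pt "numbers of a row" for each row, then --argument value for the rest. step_arm: Moves the arm, as the interface text tells. Its arguments: {"type":"object","properties":{"steps":{"type":"array"},"claw":{"type":"number"}},"required":["steps"]}

```bash
mkdir -p pics; cat > h.py <<'E'
import numpy as np, cv2
from plant import *
from scipy.spatial.transform import Rotation as R
def pose():
    s=state(); T=np.eye(4); q=s['tool_rot']; T[:3,:3]=R.from_quat([q[1],q[2],q[3],q[0]]).as_matrix(); T[:3,3]=s['tool_pos']; return T
def grab(n):
    T=pose(); c=camera_params(n); im,d=grab_frame(n)
    E=np.array(c['extrinsics']) if n!='wrist' else T@np.array(c['T_tool_cam'])
    return im,d,np.array(c['mtx']),c['k1'],E
def cloud(d,K,k1,E):
    h,w=d.shape; u,v=np.meshgrid(np.arange(w),np.arange(h))
    x=(u-K[0,2])/K[0,0]; y=(v-K[1,2])/K[1,1]; xd,yd=x.copy(),y.copy()
    for _ in range(8):
        f=1+k1*(x*x+y*y); x=xd/f; y=yd/f
    P=np.stack([x*d,y*d,d],-1)@E[:3,:3].T+E[:3,3]; P[d<=0]=np.nan; return P
def save(n,im): cv2.imwrite('pics/'+n+'.png',im[...,::-1])
E
python3 - <<'E'
from h import *
s=state(); print(s)
for n in ['scene','wrist']:
    im,d,K,k1,E=grab(n); save(n+'0',im); np.savez(n+'0.npz',im=im,d=d,K=K,k1=k1,E=E)
    print(n,E.round(3).tolist(),k1,K[0,0])
    for l in ['lamp','guard','long_lever','short_lever','shoe','mug','truck']: print(l,[(np.round(b['box']).tolist(),round(b['p'],2)) for b in boxes_of(n,l)[:2]])
a=cv2.imread('pics/scene0.png');b=cv2.imread('pics/wrist0.png')
cv2.imwrite('pics/both0.png',np.vstack([cv2.resize(a,(480,300)),cv2.resize(b,(480,300))]))
E
```

```text
{'time': 0.0, 'joint_pos': array([-1.19040232e-01,  5.33467369e-02,  1.61430016e+00, -1.09600754e-05,
        1.47602670e+00, -1.19003302e-01]), 'joint_vel': array([-3.37030678e-04,  9.73472824e-06,  1.35747742e-03, -1.39788237e-03,
       -7.88023887e-04, -7.58398045e-04]), 'joint_efforts': array([ 2.70554956e-04, -3.93670499e+01, -3.70175600e+01, -1.62778279e-04,
        6.93513779e-03, -6.06393527e-06]), 'tool_pos': array([6.24366606e-01, 4.79570240e-05, 2.30065630e-01]), 'tool_rot': array([-8.14509108e-04,  7.07119084e-01,  7.07093712e-01, -6.47447475e-04]), 'contact_force': array([ 0.45931326,  0.49078124, -0.15700756]), 'ft_torque': array([-0.03483257, -0.03986796,  0.01324887]), 'gripper_width': 1.0000664494371059}
scene [[0.431, 0.511, -0.744, 1.19], [0.902, -0.262, 0.342, -0.309], [-0.02, -0.819, -0.574, 0.597], [0.0, 0.0, 0.0, 1.0]] -0.08270282615927523 382.42123238783887
lamp [([33.0, 142.0, 301.0, 145.0], 0.89)]
guard [([211.0, 177.0, 109.0, 67.0], 0.92)]
long_lever [([284.0, 200.0, 10.0, 28.0], 0.71)]
short_lever [([239.0, 212.0, 9.0, 15.0], 0.67)]
shoe [([120.0, 180.0, 44.0, 103.0], 0.93)]
mug [([346.0, 208.0, 54.0, 59.0], 0.93)]
truck [([341.0, 164.0, 34.0, 49.0], 0.64)]
wrist [[1.0, -0.0, -0.002, 0.624], [-0.001, -0.955, -0.298, 0.077], [-0.001, 0.298, -0.955, 0.373], [0.0, 0.0, 0.0, 1.0]] -0.01909740099845199 314.6573095772805
lamp [([107.0, 142.0, 249.0, 244.0], 0.83)]
guard [([104.0, 173.0, 186.0, 216.0], 0.95)]
long_lever [([193.0, 227.0, 42.0, 35.0], 0.78)]
short_lever []
shoe [([121.0, 389.0, 40.0, 11.0], 0.51)]
mug [([296.0, 66.0, 100.0, 113.0], 0.59)]
truck [([34.0, 1.0, 211.0, 100.0], 0.8)]
```

View pics/scene0.png

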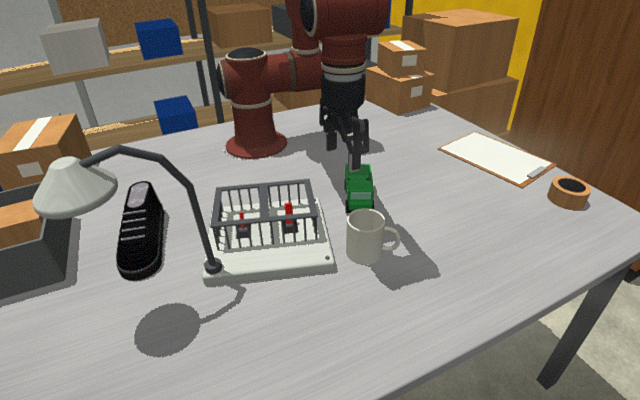

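View pics/wrist0.png

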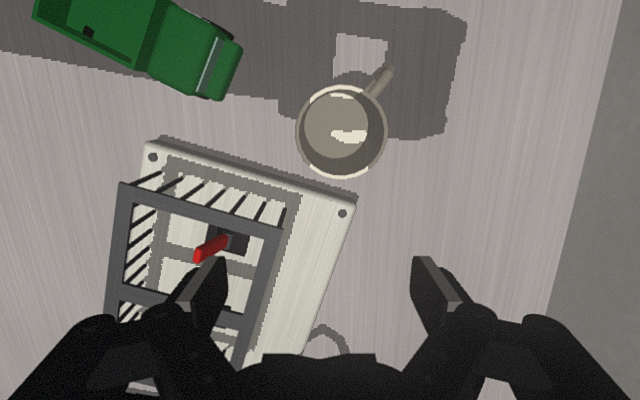

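The lamp stands at yaw of about -15°, with the guard at wrist (105–290, 173–389). The truck is upper left and the mug at (340,130). I'll locate the guard plate from the depth data, and raise the arm for a fuller view.

```bash
cat > fit.py <<'E'
from h import *
from scipy.optimize import minimize
from scipy.spatial import cKDTree
def fit(Q,c0,y0):
    # Q: xy points on the plate. maximise points on plate, inside model; soft sdf
    def cost(p):
        c,s=np.cos(p[2]),np.sin(p[2]); d=Q-p[:2]; a=c*d[:,0]+s*d[:,1]; b=-s*d[:,0]+c*d[:,1]
        out=np.maximum(np.abs(a)-.0775,np.abs(b)-.115)
        w=np.maximum(np.abs(a)-.0625,np.abs(np.abs(b)-.055)-.045) # <0 in window
        return np.mean(np.minimum(np.maximum(np.maximum(out,-w),0),.01))
    best=None
    for dy in np.radians([-6,-3,0,3,6]):
      for ox in (-.01,0,.01):
        for oy in (-.01,0,.01):
          r=minimize(cost,[c0[0]+ox,c0[1]+oy,y0+dy],method='Nelder-Mead',options=dict(initial_simplex=[[c0[0]+ox,c0[1]+oy,y0+dy],[c0[0]+ox+.008,c0[1]+oy,y0+dy],[c0[0]+ox,c0[1]+oy+.008,y0+dy],[c0[0]+ox,c0[1]+oy,y0+dy+.05]]))
          if best is None or r.fun<best.fun: best=r
    return best
def report(p):
    c,s=np.cos(p[2]),np.sin(p[2]); M=np.array([[c,-s],[s,c]])
    L=p[:2]+M@[.0175,0]
    print('guard',p[:2].round(4),'yaw deg',np.degrees(p[2]).round(2),'hinges long',(L+M@[0,.055]).round(4),'short',(L+M@[0,-.055]).round(4))
E
python3 - <<'E'
from fit import *
for n in ['scene','wrist']:
    z=np.load(n+'0.npz'); P=cloud(z['d'],z['K'],float(z['k1']),z['E']); im=z['im'].astype(int)
    m=(abs(P[...,2]-.1)<.007)&(im.max(-1)<110)&(np.ptp(im,axis=-1)<25)
    bx={'scene':(211,177,109,67),'wrist':(104,173,186,216)}[n]; k=np.zeros_like(m); k[bx[1]:bx[1]+bx[3],bx[0]:bx[0]+bx[2]]=1
    Q=P[m&k]; print(n,len(Q),Q.min(0).round(3),Q.max(0).round(3),np.median(Q,0).round(4))
    if n=='scene':
        r=fit(Q[:,:2],Q[:,:2].mean(0),np.radians(-15)); print(r.fun,r.x); report(r.x)
    else: 
        r=fit(Q[:,:2],r.x[:2],r.x[2]); print(r.fun,r.x); report(r.x)
E
```

```text
scene 1466 [ 0.383 -0.256  0.094] [0.591 0.003 0.103] [ 0.5064 -0.1303  0.1001]
1.254745378752003e-05 [ 0.48488675 -0.12534832 -0.30411347]
guard [ 0.4849 -0.1253] yaw deg -17.42 hinges long [ 0.5181 -0.0781] short [ 0.4851 -0.1831]
wrist 7875 [ 0.401 -0.23   0.095] [0.591 0.009 0.102] [ 0.4966 -0.0637  0.0998]
6.328988310925357e-06 [ 0.48286737 -0.12348376 -0.304055  ]
guard [ 0.4829 -0.1235] yaw deg -17.42 hinges long [ 0.516  -0.0762] short [ 0.4831 -0.1812]
```

Call:
step_arm --pt "-40 -40 -40 0" --pt "-40 -40 -40 0" --pt "-30 0 -40 0" --pt "0 0 0 0" --pt "0 0 0 0" --claw 0

```text
time: 1.3
tool_pos: [0.5623, -0.0918, 0.3303]
tool_rot: [-0.003, 0.706, 0.708, -0.003]
contact_force: [1.0, -1.0, -0.3]
gripper_width: 0.141
```

```bash
python3 - <<'E'
from fit import *
im,d,K,k1,E=grab('wrist'); save('wrist1',im)
T=pose(); P=cloud(d,K,k1,E); im=im.astype(int)
m=(abs(P[...,2]-.1)<.008)&(im.max(-1)<110)&(np.ptp(im,axis=-1)<25)
Q=P[m]; Q=Q[np.hypot(*(Q[:,:2]-[.483,-.1235]).T)<.16]; r=fit(Q[:,:2],np.array([.483,-.1235]),-.304); print(len(Q),r.fun); report(r.x)
t=(P-T[:3,3])@T[:3,:3]
for a in range(-75,5,8):
    k=(t[...,2]>a/1e3)&(t[...,2]<(a+8)/1e3)&(abs(t[...,0])<.06)&(abs(t[...,1])<.1)
    if k.sum()>5: print(a,k.sum(),(np.percentile(t[k],[1,99],axis=0)[:,:2]*1e3).round().tolist())
for l in ['long_lever','short_lever']:
    b=boxes_of('wrist',l)[:1]; print(l,b)
red=(im[...,0]>130)&(im[...,1]<70)
c,s=np.cos(r.x[2]),np.sin(r.x[2])
L=P[red]; q=(L[:,:2]-r.x[:2]); a=c*q[:,0]+s*q[:,1]-.0175; b=-s*q[:,0]+c*q[:,1]
for k in (b>0,b<0): print(k.sum(), 'lamp x',np.percentile(a[k],[2,98]).round(3),'y',np.percentile(b[k],[2,98]).round(3),'z',np.percentile(L[k,2],[2,98]).round(3)) if k.sum() else 0
E
```

```text
7617 2.0096531058350996e-06
guard [ 0.4826 -0.1233] yaw deg -17.3 hinges long [ 0.5157 -0.076 ] short [ 0.483 -0.181]
-75 7567 [[-8.0, -53.0], [19.0, 52.0]]
-67 4420 [[-11.0, -49.0], [19.0, 47.0]]
-59 6268 [[-10.0, -43.0], [14.0, 41.0]]
-51 2656 [[-7.0, -40.0], [15.0, 38.0]]
-43 1138 [[-9.0, -28.0], [15.0, 26.0]]
-35 561 [[-9.0, -20.0], [13.0, 18.0]]
-27 648 [[-3.0, -21.0], [13.0, 18.0]]
-19 586 [[-8.0, -21.0], [13.0, 18.0]]
-11 399 [[-9.0, -20.0], [13.0, 18.0]]
-3 55 [[2.0, -12.0], [12.0, 10.0]]
long_lever []
short_lever [{'box': [248.8, 210.4, 24.8, 22.3], 'p': 0.64}]
71 lamp x [-0.019 -0.013] y [0.047 0.062] z [0.085 0.089]
24 lamp x [-0.017 -0.011] y [-0.058 -0.052] z [0.074 0.077]
```

View pics/wrist1.png

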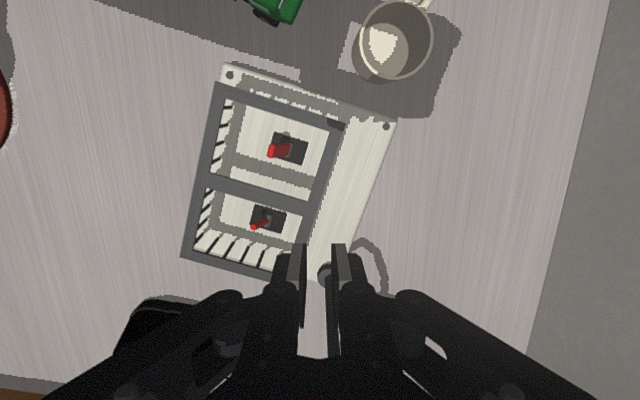

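Guard fits from both views agree to about 2 mm, and the levers lean to lamp -x as specified. Next I turn the tool so its x axis points along lamp -x, with the camera toward the robot.

Call:
step_arm --pt "0 0 0 -8.5" --pt "0 0 0 -8.5" --pt "0 0 0 -8.5" --pt "0 0 0 -8.5" --pt "0 0 0 -8.5" --pt "0 0 0 -8.5" --pt "0 0 0 -8.5" --pt "0 0 0 -8.5"

```text
time: 2.25
tool_pos: [0.5615, -0.083, 0.3166]
tool_rot: [-0.014, 0.18, 0.984, 0.001]
contact_force: [-0.5, 0.0, 0.4]
gripper_width: 0.001
```

```bash
cat > go.py <<'E'
from h import *
import sys
# where tool is in lamp frame; args: target lamp x,y,z mm -> tool-frame delta
c0=np.array([.4826,-.1233]); yw=np.radians(-17.3); c,s=np.cos(yw),np.sin(yw); M=np.array([[c,-s],[s,c]])
T=pose(); L=M.T@(T[:2,3]-c0)+[-.0175,0]; 
st=state(); print('lamp xyz mm',(L*1e3).round(1),(T[2,3]*1e3).round(1),'toolx yaw',np.degrees(np.arctan2(T[1,0],T[0,0])).round(2),'tilt',T[:3,2].round(4),'t',st['time'],'F',st['contact_force'].round(2),'w',st['gripper_width'])
if len(sys.argv)>3:
    t=np.array([float(a) for a in sys.argv[1:4]])/1e3
    w=np.r_[M@(t[:2]+[.0175,0])+c0,t[2]]-T[:3,3]; print('tool delta mm',(T[:3,:3].T@w*1e3).round(1))
E
python3 go.py -48 55 180
```

```text
lamp xyz mm [45.8 61.9] 316.6 toolx yaw 159.29 tilt [-0.0279  0.0075 -0.9996] t 2.25 F [-0.53  0.01  0.43] w 0.001433850032830667
tool delta mm [ 89.3 -12.1 139.3]
```

Call:
step_arm --pt "30 -4 0 -3.4" --pt "30 -4 20 0" --pt "25 -4 30 0" --pt "0 0 30 0" --pt "0 0 0 0" --pt "0 0 0 0"

```text
time: 2.85
tool_pos: [0.4708, -0.0614, 0.2298]
tool_rot: [-0.02, 0.144, 0.989, 0.003]
contact_force: [0.3, 0.1, 0.6]
gripper_width: 0.003
```

```bash
python3 go.py -48 55 140; python3 - <<'E'
from fit import *
im,d,K,k1,E=grab('wrist'); save('wrist2',im)
T=pose(); P=cloud(d,K,k1,E); im=im.astype(int)
m=(abs(P[...,2]-.1)<.008)&(im.max(-1)<110)&(np.ptp(im,axis=-1)<25)
Q=P[m]; Q=Q[np.hypot(*(Q[:,:2]-[.483,-.1235]).T)<.16]; r=fit(Q[:,:2],np.array([.483,-.1235]),-.304); print(len(Q),r.fun); report(r.x)
t=(P-T[:3,3])@T[:3,:3]
for a in range(-75,5,8):
    k=(t[...,2]>a/1e3)&(t[...,2]<(a+8)/1e3)&(abs(t[...,0])<.06)&(abs(t[...,1])<.1)
    if k.sum()>5: print(a,k.sum(),(np.percentile(t[k],[1,99],axis=0)[:,:2]*1e3).round().tolist())
E
```

```text
lamp xyz mm [-47.1  55.6] 229.8 toolx yaw 163.47 tilt [-0.0391  0.0111 -0.9992] t 2.85 F [0.32 0.06 0.62] w 0.0030929968654894125
tool delta mm [-2.8 -0.5 89.7]
9709 4.901192098343682e-06
guard [ 0.4819 -0.1236] yaw deg -17.36 hinges long [ 0.515  -0.0764] short [ 0.4822 -0.1814]
-75 7577 [[-7.0, -49.0], [19.0, 51.0]]
-67 4063 [[-8.0, -43.0], [18.0, 45.0]]
-59 5737 [[-7.0, -36.0], [14.0, 38.0]]
-51 2492 [[-8.0, -31.0], [15.0, 33.0]]
-43 843 [[-10.0, -17.0], [14.0, 19.0]]
-35 529 [[8.0, -12.0], [13.0, 14.0]]
-27 571 [[7.0, -12.0], [13.0, 14.0]]
-19 490 [[7.0, -12.0], [13.0, 14.0]]
-11 308 [[7.0, -11.0], [13.0, 14.0]]
```

View pics/wrist2.png

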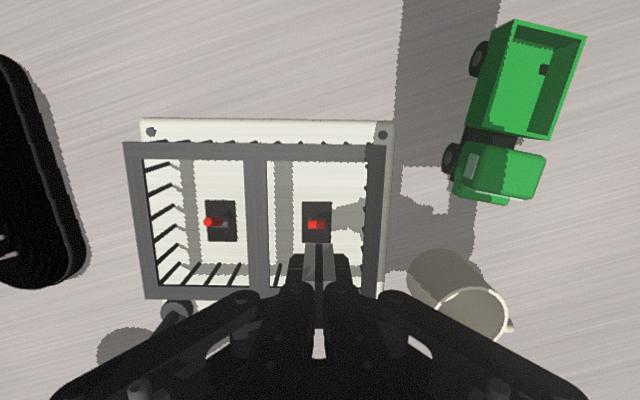

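The image shows both windows with the long lever at (316,224) and the short one at (213,222). The finger is in line with the long window. I'll descend in stages.

Call:
step_arm --pt "0 0 30 0" --pt "0 0 30 0" --pt "0 0 20 0" --pt "0 0 0 0" --pt "0 0 0 0"

```text
time: 3.4
tool_pos: [0.4754, -0.0617, 0.1568]
tool_rot: [-0.014, 0.143, 0.99, 0.002]
contact_force: [0.9, -0.5, -0.5]
gripper_width: -0.0
```

```bash
python3 go.py -47 55 68
```

```text
lamp xyz mm [-42.7  56.7] 156.8 toolx yaw 163.58 tilt [-0.0264  0.0075 -0.9996] t 3.4 F [ 0.87 -0.53 -0.46] w -3.7042656404683214e-05
tool delta mm [ 1.9 -1.6 88.9]
```

Call:
step_arm --pt "6 -1 15 0.8" --pt "2 0 15 0" --pt "0 0 12 0" --pt "0 0 0 0"

```text
time: 3.8
tool_pos: [0.4686, -0.0607, 0.1163]
tool_rot: [-0.01, 0.15, 0.989, 0.001]
contact_force: [-0.9, -0.9, -0.4]
gripper_width: 0.005
```

```bash
python3 go.py -47 55 68
```

```text
lamp xyz mm [-49.5  55.6] 116.3 toolx yaw 162.71 tilt [-0.0195  0.0055 -0.9998] t 3.8 F [-0.88 -0.93 -0.36] w 0.004507064915480657
tool delta mm [-3.4 -0.6 48.3]
```

Call:
step_arm --pt "0 0 15 0" --pt "0 0 15 0" --pt "0 0 14 0" --pt "0 0 4 0" --pt "0 0 0 0"

```text
time: 4.3
tool_pos: [0.4684, -0.0607, 0.0669]
tool_rot: [-0.009, 0.15, 0.989, 0.001]
contact_force: [0.3, 0.4, 1.0]
gripper_width: 0.002
```

```bash
python3 go.py -2 55 66
```

```text
lamp xyz mm [-49.7  55.5] 66.9 toolx yaw 162.7 tilt [-0.0181  0.0051 -0.9998] t 4.3 F [0.25 0.41 0.99] w 0.0023877370282161287
tool delta mm [-47.7  -0.5  -0. ]
```

Call:
step_arm --pt "-10 0 0 0" --pt "-10 0 0 0" --pt "-8 0 0 0" --pt "-8 0 0 0" --pt "-5 0 0 0" --pt "0 0 0 0"

```text
time: 4.9
tool_pos: [0.512, -0.0742, 0.068]
tool_rot: [-0.009, 0.15, 0.989, 0.001]
contact_force: [-1.3, 0.3, 1.1]
gripper_width: 0.001
```

```bash
python3 go.py -3 55 67
```

```text
lamp xyz mm [-4.  55.6] 68.0 toolx yaw 162.71 tilt [-0.0178  0.0051 -0.9998] t 4.9 F [-1.32  0.28  1.08] w 0.0011804096684599097
tool delta mm [-1.  -0.6  1. ]
```

Call:
step_arm --pt "-3 0 0 0" --pt "-2 0 0 0" --pt "0 0 0 0"

```text
time: 5.2
tool_pos: [0.5149, -0.0751, 0.0674]
tool_rot: [-0.013, 0.15, 0.989, 0.002]
contact_force: [-2.9, 0.2, 3.3]
gripper_width: 0.002
```

```bash
python3 go.py -3 55 67; python3 - <<'E'
from h import *
im,d,K,k1,E=grab('wrist'); save('wrist3',im)
im,d,K,k1,E=grab('scene'); save('scene3',cv2.resize(im[160:290,190:350],None,fx=4,fy=4))
E
```

```text
lamp xyz mm [-1.  55.6] 67.4 toolx yaw 162.72 tilt [-0.0245  0.0069 -0.9997] t 5.2 F [-2.93  0.16  3.33] w 0.0018622310398421565
tool delta mm [ 2.  -0.6  0.5]
```

View pics/scene3.png

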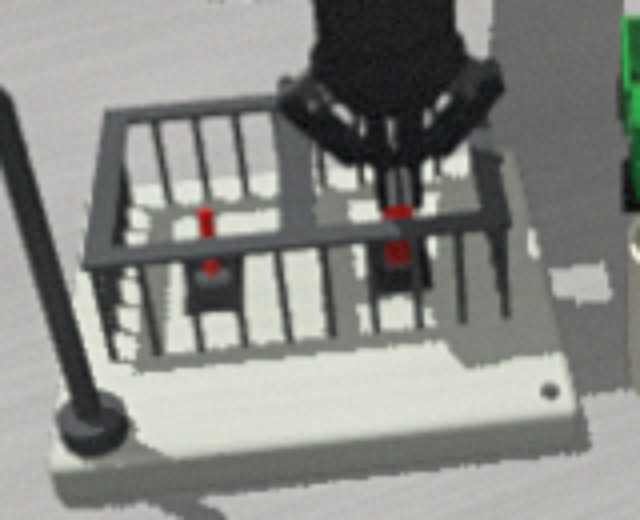

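The long lever has moved over in front of the fingers, and the short one is still off. I'll press on to confirm the stop.

Call:
step_arm --pt "-4 0 0 0" --pt "-3 0 0 0" --pt "0 0 0 0"

```text
time: 5.6
tool_pos: [0.5149, -0.0751, 0.0676]
tool_rot: [-0.023, 0.15, 0.988, 0.003]
contact_force: [-2.1, 1.1, 3.7]
gripper_width: -0.002
```

```bash
cat > lev.py <<'E'
from h import *
c0=np.array([.4826,-.1233]); yw=np.radians(-17.3); c,s=np.cos(yw),np.sin(yw); M=np.array([[c,-s],[s,c]])
for n in ['scene','wrist','side']:
    im,d,K,k1,E=grab(n); im=im.astype(int); P=cloud(d,K,k1,E); m=(im[...,0]>110)&(im[...,1]<70)&(im[...,2]<70)&(d>0)
    X=P[m]; l=np.c_[(X[:,:2]-c0)@M-[.0175,0],X[:,2]]*1e3
    for nm,y0,th in(('long',55,4.5),('short',-55,5)):
        k=(abs(l[:,1]-y0)<20)&(abs(l[:,0])<40)&(l[:,2]>45)&(l[:,2]<100)
        q=l[k]
        if len(q)>3:
            f=np.polyfit(q[:,2],q[:,0],1) if np.ptp(q[:,2])>12 else [np.nan]*2
            top=q[q[:,2]>np.percentile(q[:,2],70)]; print(n,nm,len(q),'top mean',top.mean(0).round(1),'slope angle',np.round(np.arctan(f[0])+.35,2))
E
python3 go.py 0 55 67; python3 lev.py
```

```text
lamp xyz mm [-1.  55.7] 67.6 toolx yaw 162.77 tilt [-0.0441  0.0119 -0.999 ] t 5.6 F [-2.09  1.07  3.73] w -0.0022621332621630113
tool delta mm [-1.1 -0.7  0.6]
scene long 17 top mean [20.  53.  87.3] slope angle nan
scene short 22 top mean [ -9.5 -56.   74.5] slope angle 0.03
wrist long 16 top mean [ 1.7 47.2 49.5] slope angle nan
wrist short 298 top mean [-12.5 -54.7  76.1] slope angle -0.11
```

The fingers have stopped moving at lamp x = -1 and the lever top is at x = +20, so the long lever is at its stop. I'll back off and rise.

Call:
step_arm --pt "10 0 0 0" --pt "10 0 0 0" --pt "0 0 -20 0" --pt "0 0 -25 0" --pt "0 0 -30 0" --pt "0 0 -10 0" --pt "0 0 0 0"

```text
time: 6.45
tool_pos: [0.4967, -0.0692, 0.1545]
tool_rot: [-0.019, 0.15, 0.989, 0.002]
contact_force: [0.6, 0.2, -0.4]
gripper_width: 0.0
```

```bash
python3 go.py -45 -55 135; python3 lev.py
```

```text
lamp xyz mm [-20.1  55.8] 154.5 toolx yaw 162.77 tilt [-0.0367  0.01   -0.9993] t 6.45 F [ 0.58  0.19 -0.44] w 7.223513058990476e-05
tool delta mm [  24.3 -110.8   20.6]
scene long 13 top mean [21.1 54.5 86.8] slope angle nan
scene short 23 top mean [ -9.1 -56.   74.8] slope angle 0.01
wrist long 259 top mean [ 5.6 54.2 61.8] slope angle 0.69
wrist short 116 top mean [-12.6 -55.   76.1] slope angle -0.12
side long 6 top mean [15.1 47.6 90.8] slope angle nan
side short 4 top mean [-12.8 -60.6  77. ] slope angle nan
```

The long lever stays over at about 0.69. Now I move across to the short window.

Call:
step_arm --pt "8 -35 0 0" --pt "8 -35 0 0" --pt "8 -30 0 0" --pt "0 -10 0 0" --pt "0 0 0 0" --pt "0 0 0 0"

```text
time: 7.2
tool_pos: [0.4345, -0.1664, 0.1433]
tool_rot: [-0.028, 0.149, 0.988, 0.005]
contact_force: [0.0, -0.2, -0.4]
gripper_width: 0.004
```

```bash
python3 go.py -46 -55 112
```

```text
lamp xyz mm [-50.6 -55.5] 143.3 toolx yaw 162.9 tilt [-0.0537  0.0191 -0.9984] t 7.2 F [ 0.01 -0.18 -0.42] w 0.003866439286429826
tool delta mm [-6.4  0.4 31. ]
```

Call:
step_arm --pt "-5 0 15 0" --pt "-2 0 15 0" --pt "0 0 0 0"

```text
time: 7.5
tool_pos: [0.4412, -0.1651, 0.1114]
tool_rot: [-0.028, 0.147, 0.989, 0.006]
contact_force: [-0.1, 1.2, -0.9]
gripper_width: -0.001
```

```bash
python3 go.py -44 -55 61
```

```text
lamp xyz mm [-44.5 -52.2] 111.4 toolx yaw 163.11 tilt [-0.0536  0.0205 -0.9984] t 7.5 F [-0.07  1.23 -0.86] w -0.0005782537621196364
tool delta mm [-3.4 -3.  50.3]
```

Call:
step_arm --pt "-1 -2 14 0.4" --pt "-1 -1 14 0" --pt "0 0 14 0" --pt "0 0 6 0" --pt "0 0 0 0"

```text
time: 8.0
tool_pos: [0.4405, -0.166, 0.0597]
tool_rot: [-0.028, 0.149, 0.988, 0.006]
contact_force: [-0.5, -0.5, 0.3]
gripper_width: -0.005
```

```bash
python3 go.py -4 -55 61
```

```text
lamp xyz mm [-45.  -53.3] 59.7 toolx yaw 162.84 tilt [-0.0538  0.0209 -0.9983] t 8.0 F [-0.46 -0.45  0.29] w -0.0046347841177673595
tool delta mm [-40.9  -1.8  -3.7]
```

Call:
step_arm --pt "-10 -1 -1 0" --pt "-10 -0.5 -1 0" --pt "-8 0 -1 0" --pt "-8 0 0 0" --pt "-4 0 0 0" --pt "0 0 0 0"

```text
time: 8.6
tool_pos: [0.4798, -0.1802, 0.0614]
tool_rot: [-0.032, 0.149, 0.988, 0.007]
contact_force: [-5.6, 1.6, 4.4]
gripper_width: -0.001
```

```bash
python3 go.py -2 -55 61
```

```text
lamp xyz mm [ -3.3 -55.2] 61.4 toolx yaw 162.84 tilt [-0.0619  0.0234 -0.9978] t 8.6 F [-5.61  1.58  4.43] w -0.0006356025635474908
tool delta mm [-1.3  0.2  0.4]
```

Call:
step_arm --pt "-4 0 0 0" --pt "-3 0 0 0" --pt "0 0 0 0"

```text
time: 8.9
tool_pos: [0.4796, -0.1802, 0.0617]
tool_rot: [-0.045, 0.148, 0.988, 0.009]
contact_force: [-3.0, 1.5, 3.9]
gripper_width: -0.005
```

```bash
python3 go.py -2 -55 61; python3 lev.py
```

```text
lamp xyz mm [ -3.5 -55.2] 61.7 toolx yaw 162.92 tilt [-0.0868  0.0309 -0.9957] t 8.9 F [-2.96  1.49  3.9 ] w -0.004798589501819604
tool delta mm [-1.5  0.2  0.6]
scene long 14 top mean [20.3 54.  87. ] slope angle nan
wrist long 2852 top mean [16.4 51.5 84.4] slope angle 0.74
side long 10 top mean [17.  50.2 87.1] slope angle 0.69
```

Call:
step_arm --pt "10 0 0 0" --pt "10 0 0 0" --pt "2 0 -20 0" --pt "2 0 -25 0" --pt "2 0 -35 0" --pt "0 0 -40 0" --pt "0 0 -20 0" --pt "0 0 0 0"

```text
time: 9.85
tool_pos: [0.4646, -0.1758, 0.2071]
tool_rot: [-0.042, 0.149, 0.988, 0.008]
contact_force: [-0.0, 0.6, 0.6]
gripper_width: 0.004
```

```bash
python3 go.py; python3 lev.py; python3 - <<'E'
from h import *
im,*_=grab('wrist'); save('wrist4',im)
im,*_=grab('scene'); save('scene4',im)
E
```

```text
lamp xyz mm [-19.1 -55.5] 207.1 toolx yaw 162.91 tilt [-0.08    0.029  -0.9964] t 9.85 F [-0.02  0.6   0.56] w 0.00401549685763788
scene long 14 top mean [21.3 51.7 86.6] slope angle nan
wrist long 469 top mean [17.3 53.4 85.9] slope angle 0.76
wrist short 217 top mean [ 12.9 -55.9  74.8] slope angle 0.77
```

View pics/wrist4.png

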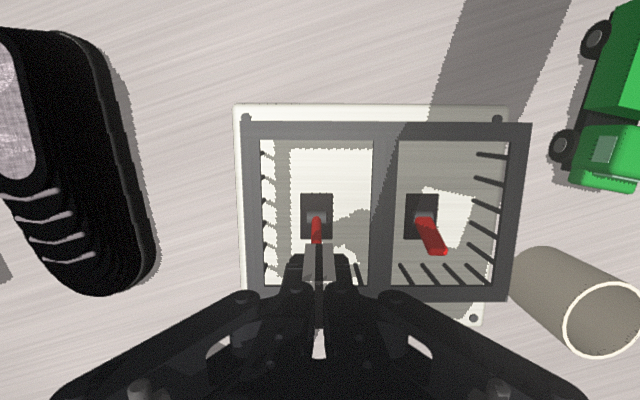

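View pics/scene4.png

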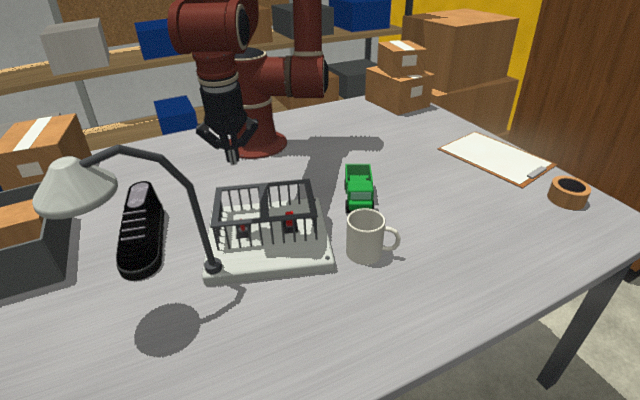

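Both levers now lean to lamp +x (wrist: short at (316,230), long at (430,235)). The shoe, mug and truck stand where they were, and the gripper is clear, 10 cm above the guard.

```bash
python3 -c "
from plant import *
job_done(); print(state()['time'])"
```

```text
the job is handed in; nothing more can be done
the job is handed in; nothing more can be done
```

I pressed the long lever over to its stop, then the short one, and handed the job in at about 10 s of robot time. The hand-in gives no verdict.

- **Levers:** at each stop the fingers stopped advancing. The last wrist reading put both levers at about 0.76 rad. That is slightly over the 0.7 rad stop and within measurement error. Before the short lever was pressed, it still read as off and the long one read about 0.69 rad.
- **Shoe, mug and truck:** they look unmoved in the scene pictures before and after, but I did not measure them to the millimetre.
- **Guard:** the measured clearances were around a centimetre or more, and the only forces above about 1.5 N came while pressing the levers. There is no separate reading for guard contact.
- **Finish:** the fingers ended about 10 cm above the guard, with wrist force at noise level (about 0.6 N).
- **Off plan:** the tool gradually tilted to about 5° while pressing. I left it uncorrected because the clearances still held.

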